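Lock the slicer cover with the socket key

TASK

The slicer's blue blade cover is back on after washing-up. Take the orange-handled socket key from the green tray and use it to turn both yellow-barred cover locks clockwise, fully home, until the bars line up with their white marks, then stand the key upright on the green tray again. Touch the slicer with nothing but the key, and leave the other things where they are.

Things in the scene. Friction and masses are not known exactly. Their poses are not given: they have to be found in the camera images.
- slicer: fixed low aluminium machine, 240 (x) x 280 (y) x 81 mm high with a blue cover plate on its near half; a steel feed tube lies along y on the far side (x +78, highest point 111 mm). Origin at the counter under its centre, x away from its front edge, y to its left, z up. It may stand on the left or the right
- lock_left_top (a point): captive lock screw on the left front of the slicer's blue cover (as seen from the robot, slicer frame x -50, y +75 mm): a dark steel disc 48 mm across and 4 mm thick with a raised yellow bar 32 mm long, 7 mm wide, its top 12 mm above the disc. This point: on the axis at the bar's top, 99 mm above the counter; x along the bar, z up; turns with the lock
- lock_right_top (a point): captive lock screw on the right front of the slicer's blue cover (as seen from the robot, slicer frame x -50, y -75 mm): a dark steel disc 48 mm across and 4 mm thick with a raised yellow bar 32 mm long, 7 mm wide, its top 12 mm above the disc. This point: on the axis at the bar's top, 99 mm above the counter; x along the bar, z up; turns with the lock
- lock_left (a joint): turn of the left lock about the vertical in rad: 0 = fully home against its stop, bar along the slicer's x axis and in line with the two white marks on the blue cover beside it; positive = still that far open (bar counter-clockwise from the marks, seen from above). Starts 0.7 to 1.25, closes clockwise, stays where it is left; turning it takes about 0.1 N m
- lock_right (a joint): turn of the right lock about the vertical in rad: 0 = fully home against its stop, bar along the slicer's x axis and in line with the two white marks on the blue cover beside it; positive = still that far open (bar counter-clockwise from the marks, seen from above). Starts 0.7 to 1.25, closes clockwise, stays where it is left; turning it takes about 0.1 N m
- key: loose socket key, 92 mm tall, 160 g, upright on the tray. Orange grip 26 x 26 mm square, from 22 to 92 mm up; below it a steel collar 48 mm across (16 to 22 mm) and two jaws 34 mm long (x), 10 mm thick, 16 mm tall; the open 13 mm slot between them runs along x, as does a white stripe on top, and goes over a lock's bar. Origin: centre of the underside (jaw tips); z up, grip flats along x and y
- tray: fixed dark green tray 220 (x) x 320 (y) mm, rim 16 mm high, walls and floor 5 mm thick (inner floor 5 mm above the counter). Origin under its centre, z up
- nozzle: bystander, loose: steel piping nozzle, cone 34 mm wide and 42 mm tall, on the tray; origin under its centre
- cutter: bystander, loose: steel ring cutter 52 mm across and 35 mm tall, on the tray; origin under its centre
- jar: bystander, loose: small amber glass jar with black cap, 56 mm across, 55 mm tall, beyond the tray and slicer; origin under its centre
- bowl: bystander, loose: steel bowl 120 mm across, 50 mm tall, beyond the tray and slicer; origin under its centre
- oil: bystander, loose: yellow bottle with red cap, 60 mm across, 170 mm tall, at the left; origin under its centre
- pastry_brush: bystander, loose: wooden-handled brush lying on the counter near the robot, to its right; origin under its middle
- cup: bystander, loose: white plastic cup 72 mm across, 80 mm tall, at the right; origin under its centre
Mind the look-alikes: they are no part of the job. What is shaped like the key but red is not meant.

How it is judged:
On the way, in this order (a step that is already met when the one before it is completed fails the run):
1. one lock is fully home with the key on it (((value of joint lock_left below 0.09 rad and horizontal distance between key and lock_left_top below 0.015 m and z of key in the frame of lock_left_top below -0.003 m and angle between key's own z axis and vertical below 0.2 rad) or (value of joint lock_right below 0.09 rad and horizontal distance between key and lock_right_top below 0.015 m and z of key in the frame of lock_right_top below -0.003 m and angle between key's own z axis and vertical below 0.2 rad))), for 0.1 s.
2. both locks are fully home, the key on one of them (value of joint each of lock_left, lock_right below 0.09 rad and ((value of joint lock_left below 0.09 rad and horizontal distance between key and lock_left_top below 0.015 m and z of key in the frame of lock_left_top below -0.003 m and angle between key's own z axis and vertical below 0.2 rad) or (value of joint lock_right below 0.09 rad and horizontal distance between key and lock_right_top below 0.015 m and z of key in the frame of lock_right_top below -0.003 m and angle between key's own z axis and vertical below 0.2 rad))), for 0.1 s.
At the end, for the whole second after the job is handed in: Both locks are within 0.09 rad (5 degrees) of fully home; the key stands upright (tilt under 0.1 rad) and still on the inner floor of the green tray, released (value of joint each of lock_left, lock_right below 0.09 rad and angle between key's own z axis and vertical below 0.1 rad and x of key in the frame of tray between -0.1 and 0.1 m and y of key in the frame of tray between -0.15 and 0.15 m and z of key in the frame of tray below 0.009 m and linear speed of key below 0.02 m/s); the robot touches nothing.
It fails at once if the robot touches the slicer or its locks (over 2 N) otherwise than with the key (contact force between any of the fingers, the arm and slicer above 2 N).
It fails at once if a bystander is moved more than 30 mm (distance of any of nozzle, cutter, jar, bowl, oil, pastry_brush, cup from where it was at the start of the episode above 0.03 m).
It fails at once if a standing bystander is tipped over (angle between any of nozzle, cutter, jar, bowl, oil, cup's own z axis and vertical above 0.5 rad).
It also fails if it takes over 61 s, if anything falls off the work surface, if the arm or the gripper's body presses on something with over 40 N, if the wrist force passes 120 N, or if a joint passes its speed limit or range.

ROBOT

A 6-joint arm with a two-finger parallel gripper is mounted at the origin on the work surface. World frame = base frame: x ahead of the robot, y to its left, z up, the work surface at z = 0. Lengths are in m, angles in rad, forces in N, time in s.
With the tool pointing down it reaches from about 0.375 to 0.975 m from the base axis. Payload 3.8 kg.
Tool frame: the origin (TCP) lies midway between the tips of the shut fingers; the grasp point (between the pads) lies 19 mm behind it; z points along the fingers, y is the line along which they close (so a half turn about z gives the same grasp; the last joint's range is limited). The gripper opens to 85 mm and grips with 20 to 120 N. Pads are 22 mm wide; open, the fingers measure 114 mm over their backs; the gripper's body (76 mm by 85 mm) begins 54 mm behind the grasp point. The pads swing forward as they close: fully open they stand 13 mm farther back than shut.
Start: joints at [-1.38, 0.264, 1.604, -0, 1.274, -0.037], TCP at [0.152, -0.658, 0.231] pointing down, gripper open.
Joint ranges: [-2.63, 2.63], [-0.94, 2.18], [0.31, 2.57], [-1.31, 4.45], [0, 2.66], [-2.55, 2.55]. Speed limits (rad/s): [2.57, 2.57, 3.14, 3.14, 3.14, 3.14].

INTERFACE

Orientations are given as a rotation vector (axis times angle).
In Python, from workcell import * gives the robot as it stands. The module is installed in compiled form; this text tells all that it offers.
- The arm moves only by the tool apply_moves, never from a script. Its arguments are lists of equal length, an entry for each row: "fingers": the opening, from 0 (shut) to 1 (fully open); "travel": the shift along the tool's x, y, z normalised to -1 to 1, where 1 is 0.05 m, a list of three; "rotation": the turn, a rotation vector about the tool's x, y, z normalised to -1 to 1, where 1 is 6 degrees, a list of three. In form: {"fingers": [fingers, ...], "travel": [[dx, dy, dz], ...], "rotation": [[ax, ay, az], ...]}. A call has 1 to 12 rows; each row shifts and turns the commanded pose from where the row before left it, along the tool's axes as they then stand; what a row does not reach is not made up. A row lasts 1/10 s, in which the tool goes at most 50 mm and 8.59 degrees, less where a joint would pass 70% of its speed; a pose out of reach is approached as far as the arm can. A call with a number of a shift or a turn outside -1 to 1 is refused whole. A call with a gripper value outside its range is refused whole. The fingers move at their own pace and stop on an object; "newtons" is the grip in N (left out, the last holds). Time passes only in rows, so rows that do not move let the fingers close. It gives the time, the measured TCP pose, the force, the opening and the grip force at its end, in the units of the state.
- read_state(): the state, without advancing time (a new reading comes with each control period).
- read_camera(name): name is "scene" or "top"; returns a dict with "image" (420x560x3 uint8, red, green, blue), "fx", "fy", "cx", "cy" (pixels), "extrinsics" (4x4, takes a point from world to camera coordinates). Camera axes: x right, y down, z forward; pixel columns grow to the right and rows downward; lengths in m; the calibration is good to about 2 mm. A picture is of the moment at which its call begins. There is no depth.
- finish_job(): hands the job in; it is judged then, once.
Trained networks look in the newest picture that a camera, given by its name, has taken for a name from the list of things; names that differ only in an ending like _2 or _b are one class to them, and where a whole thing is asked for, a point or a joint stands for the part that bears it (a point fixed in the world has none). Each returns a list of dicts, best first, with "p" (0 to 1); they miss things now and then, are a little off and sometimes report something else, mostly with a low value. They report only what shows in the picture. A call takes as long as a camera call. They do not tell look-alikes from the thing itself.
- regions_of(camera, name): "mask" (420x560 bool, what is visible of it) and "bbox" ([left, top, width, height] in pixels, round what is visible of it).
- tip_of(camera, name): "location" ([column, row] in pixels: a listed point, or the origin of a listed thing).
The state is a dict: "time": time; "q": joint angles; "joint_vel": joint speeds; "joint_torque": joint torques, N m; "tool_pos": TCP position; "tcp_rot": TCP orientation; "wrist_force": force on the tool from outside, world axes, zero at the start; "torque": the same for the moment, N m; "width": opening from 0.0 (shut) to 1.0 (fully open); "grip_force": force on a finger pad.
Only numpy, scipy, OpenCV 4.12 (cv2) and the standard library are available. Lean on these libraries where they do the work, as an engineer would, in place of code of your own. Each camera call takes 0.05 s, during which the arm holds its last target. There are 200 camera calls.

## Working session

There is one attempt and no reset: what is moved stays moved. The work goes in short steps, Python scripts to look and compute and a tool call to move; the robot and the scene stay as the last step left them, time stands still between calls to the robot, and variables do not carry over. Pictures are saved under pics/ and viewed, at most 10 in all, crops included, and the job is handed in when it is done.

Besides the shell and the picture viewer there is one more tool, called after "Request:" by a JSON object that holds its "op" and its "data", one argument or row to a line. apply_moves: Moves the arm, as the interface text tells. Scaled input: -1 to 1 covers 0.05 m each way for a shift and 6 degrees each way for a turn. Its arguments: {"type":"object","properties":{"fingers":{"type":"array","items":{"type":"number"}},"travel":{"type":"array","items":{"type":"array","items":{"type":"number"}}},"rotation":{"type":"array","items":{"type":"array","items":{"type":"number"}}},"newtons":{"type":"number"}},"required":["fingers","travel","rotation"]}

```bash
mkdir -p pics; cat > h.py <<'E'
from workcell import *
import numpy as np, cv2
from scipy.spatial.transform import Rotation as R
def ray(c,uv):
    E=np.array(c["extrinsics"]);Rm,t=E[:3,:3],E[:3,3]
    d=Rm.T@np.array([(uv[0]-c["cx"])/c["fx"],(uv[1]-c["cy"])/c["fy"],1.0]);o=-Rm.T@t
    return o,d
def atz(c,uv,z):
    o,d=ray(c,uv);return o+d*(z-o[2])/d[2]
def proj(c,p):
    E=np.array(c["extrinsics"]);q=E[:3,:3]@np.array(p)+E[:3,3]
    return np.array([c["fx"]*q[0]/q[2]+c["cx"],c["fy"]*q[1]/q[2]+c["cy"]])
def save(c,n): cv2.imwrite("pics/"+n,c["image"][:,:,::-1])
E
python3 - <<'E'
from h import *
np.set_printoptions(precision=4,suppress=True)
C={n:read_camera(n) for n in("scene","top")}
for n,c in C.items():
    save(c,n+"0.png"); print(n,ray(c,(280,210)),c["fx"])
    for k,z in (("key",.005),("slicer",0),("lock_left_top",.099),("lock_right_top",.099),("tray",0),("nozzle",.005),("cutter",.005)):
        print(k,[(np.round(d["location"],1),round(d["p"],2),atz(c,d["location"],z)[:2]) for d in tip_of(n,k)])
print(read_state())
E
```

```text
scene (array([ 1.0199, -0.5481,  0.9804]), array([-0.417 ,  0.4802, -0.7718])) 409.6876012879516
key [(array([264.4, 256.3]), 0.77, array([ 0.5706, -0.0978])), (array([275.5, 310.8]), 0.59, array([ 0.7035, -0.2014]))]
slicer [(array([329.5, 196.7]), 0.9, array([0.5735, 0.2069]))]
lock_left_top [(array([332.8, 159.2]), 0.48, array([0.5336, 0.2626]))]
lock_right_top [(array([302.1, 177.1]), 0.46, array([0.5101, 0.1398]))]
tray [(array([229.4, 273.3]), 0.66, array([ 0.5329, -0.1992])), (array([329.9, 197.9]), 0.17, array([0.5775, 0.2036]))]
nozzle [(array([202.5, 295.8]), 0.56, array([ 0.5305, -0.2948]))]
cutter [(array([234.8, 274.9]), 0.66, array([ 0.55  , -0.1949]))]
top (array([0.5098, 0.0087, 1.2282]), array([ 0.0536,  0.0205, -0.9985])) 399.70426984063675
key [(array([324.3, 204.5]), 0.74, array([ 0.594 , -0.1017])), (array([298.7, 165.9]), 0.71, array([ 0.7124, -0.022 ])), (array([355.6, 170.2]), 0.69, array([ 0.7011, -0.1975]))]
slicer [(array([224.9, 209.6]), 0.65, array([0.5749, 0.2036]))]
lock_left_top [(array([194.2, 222.4]), 0.73, array([0.5324, 0.2739])), (array([255.6, 143.1]), 0.26, array([0.7612, 0.1043]))]
lock_right_top [(array([248.8, 231.3]), 0.69, array([0.5092, 0.1191]))]
tray [(array([354.3, 226.2]), 0.71, array([ 0.5287, -0.1946])), (array([444.1, 203.2]), 0.44, array([ 0.6027, -0.4706]))]
nozzle [(array([384.9, 227. ]), 0.4, array([ 0.5273, -0.2871]))]
cutter [(array([354.2, 217.9]), 0.47, array([ 0.554 , -0.1934]))]
{'time': 0.8, 'q': array([-1.3799,  0.2639,  1.604 ,  0.    ,  1.2737, -0.0369]), 'joint_vel': array([-0.0012,  0.0003,  0.0007,  0.0004,  0.0003, -0.0006]), 'joint_torque': array([ -0.0009, -51.4982, -36.7697,  -0.0001,   0.0005,   0.    ]), 'tool_pos': array([ 0.1524, -0.6576,  0.2313]), 'tcp_rot': array([3.1212, 0.357 , 0.    ]), 'wrist_force': array([-0.6974, -0.3811, -0.7672]), 'torque': array([ 0.0045,  0.0159, -0.0237]), 'grip_force': 0.0, 'width': 0.9969871067735286}
```

```bash
python3 - <<'E'
import cv2
a=cv2.imread("pics/top0.png");cv2.imwrite("pics/topc.png",cv2.resize(a[110:290,160:420],None,fx=3,fy=3,interpolation=cv2.INTER_CUBIC))
E
```

```text
(no output)
```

View pics/topc.png

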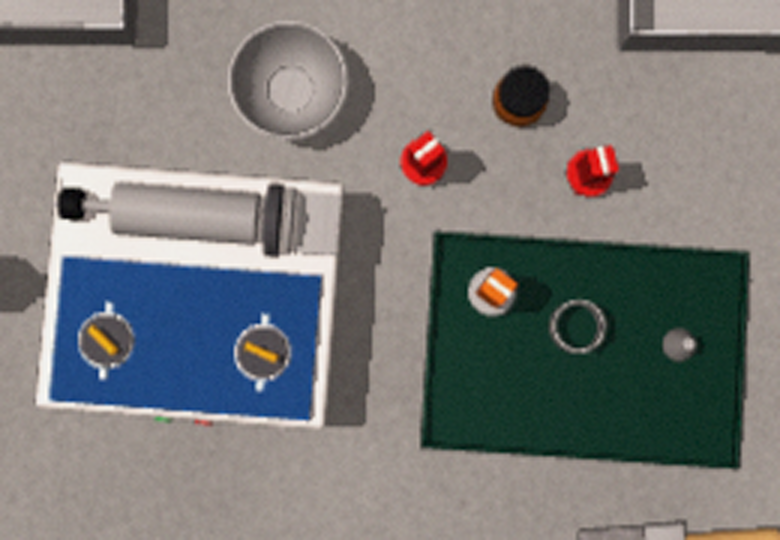

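View pics/scene0.png

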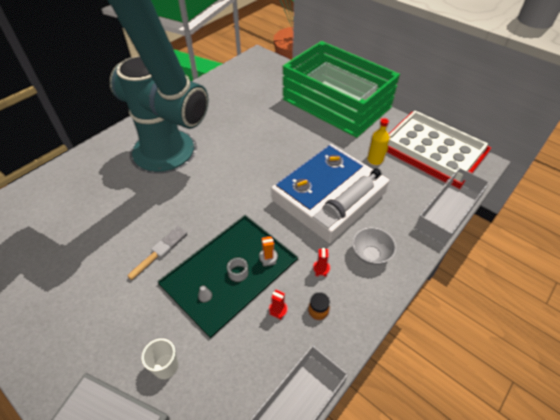

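The top crop shows the orange key at full-image px (324,207), with red look-alikes at (301,162) and (358,167). The lock bars are at about (194,223) and (248,227), both turned counter-clockwise from the white marks. Next I'll measure precisely by colour.

```bash
cat >> h.py <<'E'
from scipy.optimize import least_squares
def colmask(c,kind,box):
    hsv=cv2.cvtColor(c["image"],cv2.COLOR_RGB2HSV).astype(int);H,S,V=hsv[...,0],hsv[...,1],hsv[...,2]
    m={"yellow":(H>15)&(H<32)&(S>130)&(V>90),"orange":(H>5)&(H<16)&(S>140)&(V>80),"blue":(H>100)&(H<120)&(S>140),
       "white":(S<90)&(V>150),"green":(H>60)&(H<95)&(S>90)}[kind]
    o=np.zeros_like(m);l,t,r,b=box;o[t:b,l:r]=m[t:b,l:r];return o
def pca(c,m,z):
    v,u=np.nonzero(m);P=np.array([atz(c,(a,b),z)[:2] for a,b in zip(u,v)])
    ctr=P.mean(0);w,V=np.linalg.eigh(np.cov((P-ctr).T));d=V[:,1]
    return ctr,np.degrees(np.arctan2(d[1],d[0])),np.sqrt(w*12),len(u)
def box(c,p,r):
    u=proj(c,p);return int(u[0]-r),int(u[1]-r),int(u[0]+r),int(u[1]+r)
E
python3 - <<'E'
from h import *
np.set_printoptions(precision=4,suppress=True)
for n in("top","scene"):
    c=read_camera(n)
    for p in((.532,.268,.099),(.51,.12 if n=="top" else .135,.099)):
        print(n,"bar",pca(c,colmask(c,"yellow",box(c,p,13)),.099))
    m=colmask(c,"orange",box(c,(.585,-.1,.06),26)); print("orange",pca(c,m,.097))
    # blue plate & green tray min-area rects
    for k,b,z in(("blue",box(c,(.54,.2,.083),75),.083),("green",box(c,(.533,-.197,.016),95),.016)):
        m=colmask(c,k,b).astype(np.uint8);m=cv2.morphologyEx(m,cv2.MORPH_OPEN,np.ones((3,3)))
        v,u=np.nonzero(m);P=np.array([atz(c,(a,b_),z)[:2] for a,b_ in zip(u,v)])
        print(k,cv2.minAreaRect((P*1000).astype(np.float32)))
    u=proj(c,(.585,-.1,.06)).astype(int);r=22
    save({"image":np.hstack([cv2.resize(c["image"][q[1]-r:q[1]+r,q[0]-r:q[0]+r],(380,380),interpolation=cv2.INTER_NEAREST) for q in(u,proj(c,(.52,.2,.099)).astype(int))])},n+"k.png")
E
python3 -c "
import cv2,numpy as np
a=cv2.imread('pics/topk.png')[:,:380];b=cv2.imread('pics/scenek.png')[:,:380];cv2.imwrite('pics/k2.png',np.hstack([a,b]))"
```

```text
top bar (array([0.5318, 0.2756]), np.float64(46.16114723683627), array([0.0096, 0.0351]), 43)
top bar (array([0.5215, 0.1255]), np.float64(67.41389635555525), array([0.0087, 0.0346]), 37)
orange (array([ 0.5844, -0.096 ]), np.float64(133.13190815151785), array([0.0257, 0.0352]), 78)
blue ((533.721435546875, 199.19442749023438), (246.12522888183594, 136.1621551513672), 86.33800506591797)
green ((528.4345703125, -193.83700561523438), (317.0675048828125, 216.26089477539062), 86.8506088256836)
scene bar (array([0.534 , 0.2696]), np.float64(51.249927236122005), array([0.0201, 0.0306]), 45)
scene bar (array([0.5237, 0.1205]), np.float64(75.41912647839234), array([0.0161, 0.0331]), 45)
orange (array([ 0.601 , -0.1146]), np.float64(136.20303956543168), array([0.0272, 0.0671]), 193)
blue ((535.9513549804688, 194.98150634765625), (241.71853637695312, 132.1793975830078), 86.40123748779297)
green ((532.3394165039062, -197.7845458984375), (314.661376953125, 216.7225799560547), 86.825927734375)
```

View pics/k2.png

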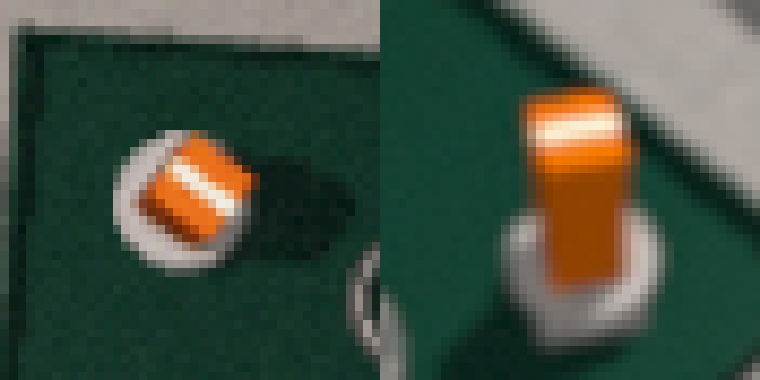

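```bash
python3 - <<'E'
from h import *
np.set_printoptions(precision=4,suppress=True)
for n,b in(("top",(.5844,-.096,.097)),("scene",(.587,-.1,.097))):
    c=read_camera(n)
    hsv=cv2.cvtColor(c["image"],cv2.COLOR_RGB2HSV).astype(int)
    l,t,r,bb=box(c,b,9)
    sub=hsv[t:bb,l:r]
    V=sub[...,2];S=sub[...,1]
    m=np.zeros(hsv.shape[:2],bool);m[t:bb,l:r]=(V>215)&(S<170)
    # keep only largest comp
    k,lab,st,_=cv2.connectedComponentsWithStats(m.astype(np.uint8));m=lab==1+np.argmax(st[1:,4])
    print(n,pca(c,m,.097),(l,t))
    o=colmask(c,"orange",box(c,b,13))
    # top face: bright orange + stripe
    face=(o&(hsv[...,2]>215))|m
    v,u=np.nonzero(face);P=np.array([atz(c,(x,y),.097)[:2] for x,y in zip(u,v)])*1000
    print(cv2.minAreaRect(P.astype(np.float32)),P.mean(0),len(u))
    print(c["extrinsics"][:3,:3])
E
```

```text
top (array([ 0.5864, -0.0977]), np.float64(52.236888646042026), array([0.008 , 0.0257]), 25) (316, 196)
((585.5695190429688, -97.55821228027344), (24.008085250854492, 22.160972595214844), 45.60464859008789) [586.0559 -97.2985] 68
[[ 0.0121 -0.9999 -0.0032]
 [-0.9979 -0.0119 -0.0642]
 [ 0.0642  0.0039 -0.9979]]
scene (array([ 0.5856, -0.0985]), np.float64(51.3093971083675), array([0.0118, 0.025 ]), 35) (258, 232)
((585.8811645507812, -98.51409149169922), (23.777912139892578, 22.6201229095459), 41.661956787109375) [586.3866 -99.0211] 69
[[ 0.7594  0.6505  0.0073]
 [ 0.5032 -0.5802 -0.6404]
 [-0.4124  0.49   -0.768 ]]
```

```bash
cat >> h.py <<'E'
def to(p,yaw=None):
    s=read_state();M=R.from_rotvec(s["tcp_rot"]).as_matrix()
    cy=np.degrees(np.arctan2(M[1,0],M[0,0]))
    d=M.T@(np.array(p)-s["tool_pos"])
    print("t",round(s["time"],2),"pos",s["tool_pos"].round(4),"yaw",cy.round(2),"tilt",M[:2,2].round(4),"w",round(s["width"],3),"grip",round(s["grip_force"],1),"F",s["wrist_force"].round(1))
    print("travel units",(d/.05).round(3), "rz units", None if yaw is None else round(-(yaw-cy)/6,3))
E
python3 -c "
from h import *
to((.586,-.098,.2),51)"
```

```text
t 1.0 pos [ 0.1524 -0.6576  0.2313] yaw 13.05 tilt [ 0.     -0.0001] w 1.003 grip 0.0 F [-0.1  0.6 -0.3]
travel units [10.975 -8.944  0.626] rz units -6.325
```

Request:
{"op": "apply_moves", "data": {
  "fingers": [1, 1, 1, 1, 1, 1, 1, 1, 1, 1, 1, 1],
  "travel": [
    [0.6, -0.5, 0],
    [0.7, -0.57, 0],
    [0.7, -0.57, 0],
    [0.7, -0.57, 0],
    [0.7, -0.57, 0],
    [0.7, -0.57, 0],
    [0.7, -0.57, 0],
    [0.7, -0.57, 0],
    [0.7, -0.57, 0],
    [0.7, -0.57, 0],
    [0.7, -0.57, 0],
    [0.7, -0.57, 0]
  ],
  "rotation": [
    [0, 0, 0],
    [0, 0, 0],
    [0, 0, 0],
    [0, 0, 0],
    [0, 0, 0],
    [0, 0, 0],
    [0, 0, 0],
    [0, 0, 0],
    [0, 0, 0],
    [0, 0, 0],
    [0, 0, 0],
    [0, 0, 0]
  ]
}}

```text
time: 2.2
tool_pos: [0.4812, -0.2325, 0.2317]
tcp_rot: [3.121, 0.357, 0.001]
wrist_force: [0.0, -0.6, -0.1]
width: 0.999
grip_force: 0.0
```

Request:
{"op": "apply_moves", "data": {
  "fingers": [1, 1, 1, 1, 1, 1, 1, 1, 1, 1, 1, 1],
  "travel": [
    [0.7, -0.57, 0],
    [0.7, -0.57, 0],
    [0.7, -0.57, 0],
    [0.5, -0.46, 0],
    [0, 0, 0],
    [0, 0, 0],
    [0, 0, 0],
    [0, 0, 0],
    [0, 0, 0],
    [0, 0, 0],
    [0, 0, 0],
    [0, 0, 0]
  ],
  "rotation": [
    [0, 0, 0],
    [0, 0, 0],
    [0, 0, 0],
    [0, 0, 0],
    [0, 0, -0.9],
    [0, 0, -0.9],
    [0, 0, -0.9],
    [0, 0, -0.9],
    [0, 0, -0.9],
    [0, 0, -0.9],
    [0, 0, -0.9],
    [0, 0, 0]
  ]
}}

```text
time: 3.4
tool_pos: [0.5824, -0.099, 0.2314]
tcp_rot: [2.837, 1.349, 0.0]
wrist_force: [-0.2, 0.1, -0.5]
width: 0.996
grip_force: 0.0
```

```bash
python3 -c "
from h import *
to((.586,-.098,.055),51)"
```

```text
t 3.4 pos [ 0.5824 -0.099   0.2314] yaw 50.87 tilt [ 0.0001 -0.    ] w 0.996 grip 0.0 F [-0.2  0.1 -0.5]
travel units [0.061 0.042 3.527] rz units -0.022
```

Request:
{"op": "apply_moves", "data": {
  "fingers": [1, 1, 1, 1, 1, 1, 0.2, 0.2, 0.2, 0.2, 0.2, 0.2],
  "newtons": 60,
  "travel": [
    [0.06, 0.04, 0.5],
    [0, 0, 0.7],
    [0, 0, 0.7],
    [0, 0, 0.7],
    [0, 0, 0.6],
    [0, 0, 0.36],
    [0, 0, 0],
    [0, 0, 0],
    [0, 0, 0],
    [0, 0, 0],
    [0, 0, 0],
    [0, 0, 0]
  ],
  "rotation": [
    [0, 0, 0],
    [0, 0, 0],
    [0, 0, 0],
    [0, 0, 0],
    [0, 0, 0],
    [0, 0, 0],
    [0, 0, 0],
    [0, 0, 0],
    [0, 0, 0],
    [0, 0, 0],
    [0, 0, 0],
    [0, 0, 0]
  ]
}}

```text
time: 4.6
tool_pos: [0.5875, -0.0983, 0.0553]
tcp_rot: [2.835, 1.348, 0.005]
wrist_force: [0.5, 0.5, 5.6]
width: 0.3
grip_force: 59.7
```

```bash
python3 -c "
from h import *
to((.532,.276,.2),46)"
```

```text
t 4.6 pos [ 0.5875 -0.0983  0.0553] yaw 50.84 tilt [ 0.0037 -0.0007] w 0.3 grip 59.7 F [0.5 0.5 5.6]
travel units [ 5.108 -5.579 -2.903] rz units 0.807
```

Request:
{"op": "apply_moves", "data": {
  "fingers": [0, 0, 0, 0, 0, 0, 0, 0, 0, 0, 0, 0],
  "travel": [
    [0, 0, -0.4],
    [0, 0, -0.6],
    [0, 0, -0.6],
    [0, 0, -0.6],
    [0, 0, -0.5],
    [0.378, -0.551, 0],
    [0.378, -0.551, 0],
    [0.378, -0.551, 0],
    [0.378, -0.551, 0],
    [0.378, -0.551, 0],
    [0.378, -0.551, 0],
    [0.378, -0.551, 0]
  ],
  "rotation": [
    [0, 0, 0],
    [0, 0, 0],
    [0, 0, 0],
    [0, 0, 0],
    [0, 0, 0],
    [0, 0, 0],
    [0, 0, 0],
    [0, 0, 0],
    [0, 0, 0],
    [0, 0, 0],
    [0, 0, 0],
    [0, 0, 0]
  ]
}}

```text
time: 5.8
tool_pos: [0.5187, 0.1274, 0.1879]
tcp_rot: [-2.837, -1.348, 0.001]
wrist_force: [0.8, 0.4, -1.1]
width: 0.293
grip_force: 59.3
```

Request:
{"op": "apply_moves", "data": {
  "fingers": [0, 0, 0, 0, 0, 0],
  "travel": [
    [0, 0, 0],
    [0, 0, 0],
    [0, 0, 0],
    [0, 0, 0],
    [0, 0, 0],
    [0, 0, 0]
  ],
  "rotation": [
    [0, 0, -0.7],
    [0, 0, -0.7],
    [0, 0, -0.7],
    [0, 0, -0.7],
    [0, 0, 0],
    [0, 0, 0]
  ]
}}

```text
time: 6.4
tool_pos: [0.5194, 0.1263, 0.1879]
tcp_rot: [-2.611, -1.746, 0.001]
wrist_force: [0.1, -0.3, -1.6]
width: 0.297
grip_force: 59.5
```

```bash
python3 - <<'E'
from h import *
to((.5215,.126,.142),67.4)
c=read_camera("scene");t=read_camera("top")
print([(d["p"],d["location"]) for d in tip_of("scene","key")[:2]],[(d["p"],d["location"]) for d in tip_of("scene","lock_right_top")[:2]])
def crop(c,p,r,s=400):
    u=proj(c,p).astype(int);return cv2.resize(c["image"][u[1]-r:u[1]+r,u[0]-r:u[0]+r],(s,s),interpolation=cv2.INTER_CUBIC)
save({"image":np.hstack([crop(c,(.5215,.126,.12),35),crop(t,(.5215,.126,.12),35)])},"r1.png")
print(proj(c,(.5215,.126,.12)).astype(int)-35,proj(t,(.5215,.126,.12)).astype(int)-35)
E
```

```text
t 6.4 pos [0.5194 0.1263 0.1879] yaw 67.55 tilt [-0.0008 -0.0001] w 0.297 grip 59.5 F [ 0.1 -0.3 -1.6]
travel units [0.011 0.042 0.919] rz units 0.025
[(0.83, [320.0, 271.4]), (0.64, [301.3, 170.0])] [(0.44, [303.7, 179.9])]
[267 141] [210 191]
```

View pics/r1.png

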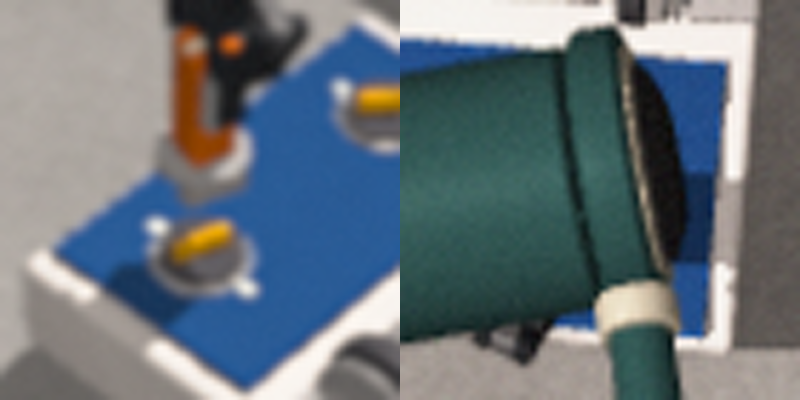

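The left half shows the held key's collar about columns 160–252, rows 125–185, directly above the right lock's disc at columns 150–258. The top view is blocked by the arm. I'll compare both against the scene camera's projections.

```bash
python3 - <<'E'
from h import *
c=read_camera("scene")
np.set_printoptions(precision=2,suppress=True)
f=lambda p:(proj(c,p)-[267,141])*400/70
def circ(x,y,z,r):
    a=np.linspace(0,2*np.pi,100);return np.array([f((x+r*np.cos(t),y+r*np.sin(t),z)) for t in a])
k=np.vstack([circ(.5194,.1263,z,.024) for z in(.1536,.1596)]);print("collar ext",k.min(0),k.max(0))
for x,y in((.5215,.126),(.5237,.1205)):
    d=circ(x,y,.087,.024);print("disc ext",d.min(0),d.max(0)); print("bar",[f((x+s*.016*np.cos(np.radians(67.4)),y+s*.016*np.sin(np.radians(67.4)),.099)) for s in(-1,0,1)])
    for s in (-1,1): print("jacob",f((x+.005*s,y,.087)).round(1),f((x,y+.005*s,.087)).round(1))
im=cv2.resize(c["image"][141:211,267:337],(800,800),interpolation=cv2.INTER_CUBIC)
def dr(x,y,z,r,col): cv2.polylines(im,[np.int32(circ(x,y,z,r)*2)],True,col,1)
dr(.5194,.1263,.1536,.024,(255,0,0));dr(.5194,.1263,.1596,.024,(255,0,0));dr(.5215,.126,.087,.024,(0,255,0));dr(.5215,.126,.083,.024,(0,255,0))
for x,y,col in((.5215,.126,(0,255,0)),):
    b=[];u=np.array([np.cos(np.radians(67.4)),np.sin(np.radians(67.4))]);w=np.array([-u[1],u[0]])
    for i,j in((1,1),(1,-1),(-1,-1),(-1,1)): b.append(f((*(np.array([x,y])+i*.016*u+j*.0035*w),.099))*2)
    cv2.polylines(im,[np.int32(b)],True,(255,0,255),1)
save({"image":im[150:750,150:650]},"r2.png")
E
```

```text
collar ext [154.55 111.55] [251.12 187.86]
disc ext [153.96 213.76] [245.9  281.02]
bar [array([173.6 , 241.15]), array([200.87, 231.12]), array([227.93, 221.17])]
jacob [192.5 242.4] [193.9 252.3]
jacob [207.4 251.6] [205.9 241.7]
disc ext [150.46 221.43] [242.67 289.08]
bar [array([170.12, 249.09]), array([197.48, 239.  ]), array([224.64, 228.98])]
jacob [189.1 250.2] [190.5 260.2]
jacob [204.  259.5] [202.6 249.5]
```

View pics/r2.png

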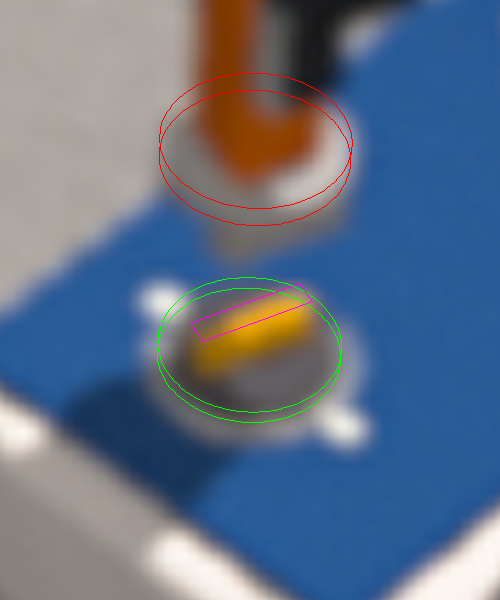

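The scene overlay puts the key collar where predicted, and the bar within about 2 mm. A box-silhouette fit in both saved pictures will pin down the bars and the key.

```bash
cat > fit.py <<'E'
from h import *
from scipy.optimize import minimize
C={n:read_camera(n) for n in("top","scene")}
I={n:cv2.imread(f"pics/{n}0.png").astype(float) for n in C}
S=8
def sil(c,x,y,a,win):
    l,t,r,b=win;u=np.array([np.cos(a),np.sin(a)]);w=np.array([-u[1],u[0]])
    P=[((proj(c,(*(np.array([x,y])+i*.016*u+j*.0035*w),z))-[l,t])+.5)*S for i in(1,-1) for j in(1,-1) for z in(.087,.099)]
    m=np.zeros(((b-t)*S,(r-l)*S),np.uint8);h=cv2.convexHull(np.float32(P))
    cv2.fillConvexPoly(m,np.int32(np.round(h*16)),255,shift=4)
    m=cv2.GaussianBlur(m.astype(np.float32)/255,(0,0),S*.4)
    return cv2.resize(m,(r-l,b-t),interpolation=cv2.INTER_AREA)
def fit(ns,p0):
    D=[]
    for n in ns:
        c=C[n];win=box(c,(p0[0],p0[1],.09),10);l,t,r,b=win;im=I[n][t:b,l:r]
        y=np.clip((np.minimum(im[...,1],im[...,2])-im[...,0])/np.maximum(im.max(2),1)/.55,0,1)
        y[im[...,0]>im[...,2]+8]=0
        D.append((c,win,y))
    f=lambda q:sum(((sil(c,p0[0]+q[0]/1e3,p0[1]+q[1]/1e3,np.radians(p0[2]+q[2]),w)-y)**2).sum() for c,w,y in D)
    r=minimize(f,[0,0,0],method="Nelder-Mead",options=dict(initial_simplex=[[0,0,0],[4,0,0],[0,4,0],[0,0,8]],xatol=.05,fatol=1e-3))
    print(ns,np.round([p0[0]+r.x[0]/1e3,p0[1]+r.x[1]/1e3,p0[2]+r.x[2]],4),round(f([0,0,0]),2),round(r.fun,2))
if __name__=="__main__":
    for p in((.532,.275,46),(.5215,.126,67.4)):
        for ns in(["top"],["scene"],["top","scene"]): fit(ns,p)
E
python3 fit.py
```

```text
['top'] [ 0.5314  0.2764 46.6098] 5.28 1.14
['scene'] [ 0.5303  0.2744 45.0631] 2.07 0.86
['top', 'scene'] [ 0.5306  0.2758 45.3962] 7.35 3.13
['top'] [ 0.5216  0.1263 66.5539] 1.33 1.11
['scene'] [ 0.5203  0.1248 65.5141] 1.91 0.71
['top', 'scene'] [ 0.521   0.1253 65.65  ] 3.24 2.81
```

Request:
{"op": "apply_moves", "data": {
  "fingers": [0, 0, 0, 0, 0, 0, 0, 0],
  "travel": [
    [0, 0.036, 0.1],
    [0, 0, 0.2],
    [0, 0, 0.2],
    [0, 0, 0.15],
    [0, 0, 0.1],
    [0, 0, 0.08],
    [0, 0, 0.07],
    [0, 0, 0]
  ],
  "rotation": [
    [0, 0, 0.25],
    [0, 0, 0],
    [0, 0, 0],
    [0, 0, 0],
    [0, 0, 0],
    [0, 0, 0],
    [0, 0, 0],
    [0, 0, 0]
  ]
}}

```text
time: 7.55
tool_pos: [0.5213, 0.1257, 0.1428]
tcp_rot: [-2.632, -1.714, 0.001]
wrist_force: [-0.6, 0.7, -1.8]
width: 0.295
grip_force: 59.5
```

Request:
{"op": "apply_moves", "data": {
  "fingers": [0, 0, 0, 0, 0, 0, 0, 0, 0, 0, 0, 0],
  "travel": [
    [0, 0, 0.02],
    [0, 0, 0],
    [0, 0, 0],
    [0, 0, 0],
    [0, 0, 0],
    [0, 0, 0],
    [0, 0, 0],
    [0, 0, 0],
    [0, 0, 0],
    [0, 0, 0],
    [0, 0, 0],
    [0, 0, 0]
  ],
  "rotation": [
    [0, 0, 0.5],
    [0, 0, 1],
    [0, 0, 1],
    [0, 0, 1],
    [0, 0, 1],
    [0, 0, 1],
    [0, 0, 1],
    [0, 0, 1],
    [0, 0, 1],
    [0, 0, 1],
    [0, 0, 1],
    [0, 0, 1]
  ]
}}

```text
time: 8.75
tool_pos: [0.5223, 0.1252, 0.1428]
tcp_rot: [3.139, -0.084, 0.003]
wrist_force: [2.1, -3.3, -2.7]
width: 0.295
grip_force: 59.7
```

Request:
{"op": "apply_moves", "data": {
  "fingers": [0, 0, 0],
  "travel": [
    [0, 0, 0],
    [0, 0, 0],
    [0, 0, 0]
  ],
  "rotation": [
    [0, 0, 0.6],
    [0, 0, 0.4],
    [0, 0, 0]
  ]
}}

```text
time: 9.05
tool_pos: [0.5222, 0.1252, 0.1428]
tcp_rot: [3.131, -0.242, 0.003]
wrist_force: [0.9, -2.1, -3.4]
width: 0.298
grip_force: 59.6
```

```bash
python3 -c "
from h import *
to((.521,.1255,.142),-14.8);print(read_state()['torque'])"
```

```text
t 9.05 pos [0.5222 0.1252 0.1428] yaw -8.83 tilt [ 0.0018 -0.0009] w 0.298 grip 59.6 F [ 0.9 -2.1 -3.4]
travel units [-0.025 -0.002  0.015] rz units 0.995
[-0.55717445 -0.24760773  0.07736457]
```

Request:
{"op": "apply_moves", "data": {
  "fingers": [0, 0, 0, 0, 0],
  "travel": [
    [0, 0, 0],
    [0, 0, 0],
    [0, 0, 0],
    [0, 0, 0],
    [0, 0, 0]
  ],
  "rotation": [
    [0, 0, 0.3],
    [0, 0, 0.3],
    [0, 0, 0.3],
    [0, 0, 0.2],
    [0, 0, 0]
  ]
}}

```text
time: 9.55
tool_pos: [0.5221, 0.1252, 0.1427]
tcp_rot: [3.113, -0.421, 0.002]
wrist_force: [2.3, -3.7, -1.3]
width: 0.295
grip_force: 59.8
```

```bash
python3 -c "
from h import *
to((.521,.1255,.142),-14.8);print(read_state()['torque'])"
```

```text
t 9.55 pos [0.5221 0.1252 0.1427] yaw -15.4 tilt [ 0.0014 -0.0009] w 0.295 grip 59.8 F [ 2.3 -3.7 -1.3]
travel units [-0.022  0.001  0.014] rz units -0.1
[-0.77784676 -0.38231903  0.15898506]
```

Request:
{"op": "apply_moves", "data": {
  "fingers": [0, 0, 0, 0],
  "travel": [
    [0, 0, 0],
    [0, 0, 0],
    [0, 0, 0],
    [0, 0, 0]
  ],
  "rotation": [
    [0, 0, 0.3],
    [0, 0, 0.2],
    [0, 0, 0],
    [0, 0, 0]
  ]
}}

```text
time: 9.95
tool_pos: [0.5221, 0.1253, 0.1427]
tcp_rot: [3.101, -0.501, 0.002]
wrist_force: [1.7, -4.7, -1.3]
width: 0.294
grip_force: 59.9
```

```bash
python3 - <<'E'
from h import *
to((.521,.1255,.142),-14.8);print(read_state()['torque'])
c=read_camera("scene");u=proj(c,(.5215,.126,.1)).astype(int)
save({"image":cv2.resize(c["image"][u[1]-40:u[1]+40,u[0]-40:u[0]+40],(560,560),interpolation=cv2.INTER_CUBIC)},"r3.png")
E
```

```text
t 9.95 pos [0.5221 0.1253 0.1427] yaw -18.37 tilt [ 0.0013 -0.0009] w 0.294 grip 59.9 F [ 1.7 -4.7 -1.3]
travel units [-0.022  0.002  0.014] rz units -0.595
[-1.06572187 -0.51759941  0.21477229]
```

View pics/r3.png

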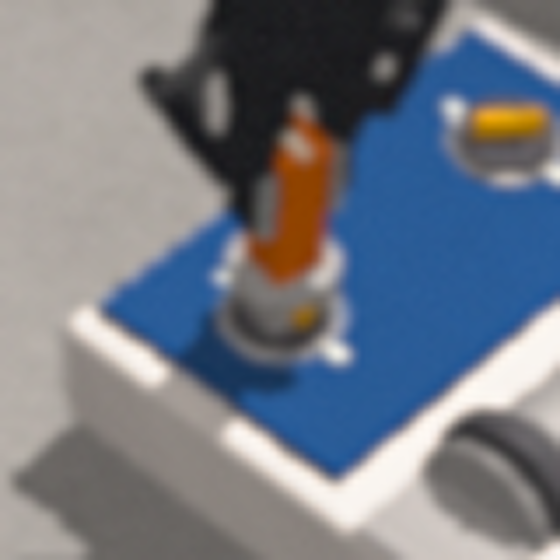

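Request:
{"op": "apply_moves", "data": {
  "fingers": [0, 0, 0, 0, 0, 0, 0, 0, 0, 0, 0],
  "travel": [
    [0, 0, 0],
    [0, 0, 0],
    [0, 0, -0.2],
    [0, 0, -0.4],
    [0, 0, -0.4],
    [-0.08, -0.6, 0],
    [-0.08, -0.6, 0],
    [-0.08, -0.6, 0],
    [-0.08, -0.6, 0],
    [-0.08, -0.6, 0],
    [0, 0, 0]
  ],
  "rotation": [
    [0, 0, -0.6],
    [0, 0, -0.6],
    [0, 0, 0],
    [0, 0, 0],
    [0, 0, 0],
    [0, 0, 0],
    [0, 0, 0],
    [0, 0, 0],
    [0, 0, 0],
    [0, 0, 0],
    [0, 0, 0]
  ]
}}

```text
time: 11.1
tool_pos: [0.5308, 0.2809, 0.1931]
tcp_rot: [-3.123, 0.305, 0.001]
wrist_force: [-0.2, 0.3, -1.5]
width: 0.293
grip_force: 59.9
```

Request:
{"op": "apply_moves", "data": {
  "fingers": [0, 0, 0, 0, 0, 0, 0, 0, 0, 0, 0, 0],
  "travel": [
    [0, 0, 0],
    [0, 0, 0],
    [0, 0, 0],
    [0, 0, 0],
    [0, 0, 0],
    [0, 0, 0],
    [0, 0, 0],
    [0, 0, 0],
    [0, 0, 0],
    [0, 0, 0],
    [0, 0, 0],
    [0, 0, 0]
  ],
  "rotation": [
    [0, 0, -0.94],
    [0, 0, -0.94],
    [0, 0, -0.94],
    [0, 0, -0.94],
    [0, 0, -0.94],
    [0, 0, -0.94],
    [0, 0, -0.94],
    [0, 0, -0.94],
    [0, 0, -0.94],
    [0, 0, -0.94],
    [0, 0, 0],
    [0, 0, 0]
  ]
}}

```text
time: 12.3
tool_pos: [0.5309, 0.2766, 0.1926]
tcp_rot: [-2.902, -1.201, 0.0]
wrist_force: [-0.5, 0.3, -2.5]
width: 0.294
grip_force: 59.9
```

```bash
python3 - <<'E'
from h import *
to((.531,.2756,.1428),45.5)
c=read_camera("scene");u=proj(c,(.5265,.2,.1)).astype(int)
save({"image":cv2.resize(c["image"][u[1]-40:u[1]+40,u[0]-40:u[0]+40],(560,560),interpolation=cv2.INTER_CUBIC)},"r4.png")
E
```

```text
t 12.3 pos [0.5309 0.2766 0.1926] yaw 44.97 tilt [-0.0003  0.0004] w 0.294 grip 59.9 F [-0.5  0.3 -2.5]
travel units [-0.013  0.016  0.997] rz units -0.088
```

View pics/r4.png

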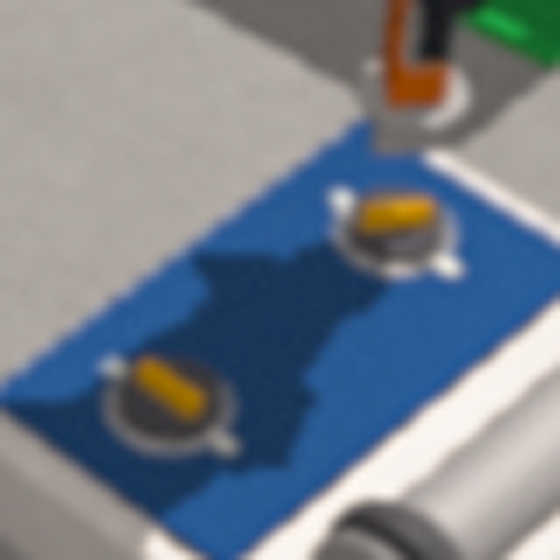

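The right bar at (145,365)–(205,405) lines up with its marks at (112,367) and (228,443). The key hangs above the left lock, ready to descend.

Request:
{"op": "apply_moves", "data": {
  "fingers": [0, 0, 0, 0, 0, 0, 0, 0],
  "travel": [
    [-0.013, 0.016, 0.12],
    [0, 0, 0.2],
    [0, 0, 0.2],
    [0, 0, 0.15],
    [0, 0, 0.12],
    [0, 0, 0.1],
    [0, 0, 0.1],
    [0, 0, 0]
  ],
  "rotation": [
    [0, 0, -0.08],
    [0, 0, 0],
    [0, 0, 0],
    [0, 0, 0],
    [0, 0, 0],
    [0, 0, 0],
    [0, 0, 0],
    [0, 0, 0]
  ]
}}

```text
time: 13.15
tool_pos: [0.5308, 0.2755, 0.1419]
tcp_rot: [2.896, 1.218, -0.002]
wrist_force: [0.0, 0.1, -1.1]
width: 0.295
grip_force: 59.9
```

Request:
{"op": "apply_moves", "data": {
  "fingers": [0, 0, 0, 0, 0, 0, 0, 0, 0, 0, 0, 0],
  "travel": [
    [0, 0, 0],
    [0, 0, 0],
    [0, 0, 0],
    [0, 0, 0],
    [0, 0, 0],
    [0, 0, 0],
    [0, 0, 0],
    [0, 0, 0],
    [0, 0, 0],
    [0, 0, 0],
    [0, 0, 0],
    [0, 0, 0]
  ],
  "rotation": [
    [0, 0, 0.7],
    [0, 0, 1],
    [0, 0, 1],
    [0, 0, 1],
    [0, 0, 1],
    [0, 0, 1],
    [0, 0, 1],
    [0, 0, 1],
    [0, 0, 1],
    [0, 0, 0.7],
    [0, 0, 0.4],
    [0, 0, 0.3]
  ]
}}

```text
time: 14.35
tool_pos: [0.5321, 0.2748, 0.1432]
tcp_rot: [3.113, -0.41, 0.003]
wrist_force: [2.3, -2.9, -2.5]
width: 0.295
grip_force: 59.9
```

Request:
{"op": "apply_moves", "data": {
  "fingers": [0, 0, 0, 0],
  "travel": [
    [0, 0, 0],
    [0, 0, 0],
    [0, 0, 0],
    [0, 0, 0]
  ],
  "rotation": [
    [0, 0, 0.3],
    [0, 0, 0.3],
    [0, 0, 0],
    [0, 0, 0]
  ]
}}

```text
time: 14.75
tool_pos: [0.532, 0.2749, 0.1432]
tcp_rot: [3.1, -0.505, 0.003]
wrist_force: [3.0, -4.1, -1.3]
width: 0.295
grip_force: 60.2
```

```bash
python3 -c "
from h import *
to((.531,.2756,.142),-18.4);print(read_state()['torque'])"
```

```text
t 14.75 pos [0.532  0.2749 0.1432] yaw -18.49 tilt [ 0.0015 -0.0014] w 0.295 grip 60.2 F [ 3.  -4.1 -1.3]
travel units [-0.023 -0.008  0.023] rz units -0.015
[-1.04589804 -0.46821971  0.24836057]
```

Request:
{"op": "apply_moves", "data": {
  "fingers": [0, 0, 0, 0, 0, 0],
  "travel": [
    [0, 0, 0],
    [0, 0, 0],
    [0, 0, -0.2],
    [0, 0, -0.4],
    [0, 0, -0.4],
    [0, 0, -0.2]
  ],
  "rotation": [
    [0, 0, -0.6],
    [0, 0, -0.6],
    [0, 0, 0],
    [0, 0, 0],
    [0, 0, 0],
    [0, 0, 0]
  ]
}}

```text
time: 15.35
tool_pos: [0.5323, 0.2769, 0.2059]
tcp_rot: [-3.123, 0.313, -0.005]
wrist_force: [-0.1, 1.4, -0.3]
width: 0.296
grip_force: 60.1
```

Request:
{"op": "apply_moves", "data": {
  "fingers": [0, 0, 0, 0, 0, 0, 0, 0, 0, 0, 0, 0],
  "travel": [
    [0.21, 0.6, 0],
    [0.21, 0.6, 0],
    [0.21, 0.6, 0],
    [0.21, 0.6, 0],
    [0.21, 0.6, 0],
    [0.21, 0.6, 0],
    [0.21, 0.6, 0],
    [0.21, 0.6, 0],
    [0.21, 0.6, 0],
    [0.21, 0.6, 0],
    [0.21, 0.6, 0],
    [0.21, 0.6, 0]
  ],
  "rotation": [
    [0, 0, 0],
    [0, 0, 0],
    [0, 0, 0],
    [0, 0, 0],
    [0, 0, 0],
    [0, 0, 0],
    [0, 0, 0],
    [0, 0, 0],
    [0, 0, 0],
    [0, 0, 0],
    [0, 0, 0],
    [0, 0, 0]
  ]
}}

```text
time: 16.55
tool_pos: [0.5839, -0.1029, 0.2031]
tcp_rot: [-3.125, 0.313, -0.001]
wrist_force: [-0.1, 0.3, -1.7]
width: 0.296
grip_force: 60.1
```

```bash
python3 - <<'E'
from h import *
to((.585,-.1,.0553),-11.3)
for n in("top","scene"):
    c=read_camera(n);print(n,[pca(c,colmask(c,"yellow",box(c,(*p,.099),11)),.099)[1:] for p in((.531,.2756),(.521,.1255))])
t=c;u=proj(t,(.5265,.15,.1)).astype(int)
save({"image":cv2.resize(t["image"][u[1]-60:u[1]+60,u[0]-60:u[0]+60],(600,600),interpolation=cv2.INTER_CUBIC)},"r5.png")
E
```

```text
t 16.55 pos [ 0.5839 -0.1029  0.2031] yaw -11.43 tilt [0.0005 0.0008] w 0.296 grip 60.1 F [-0.1  0.3 -1.7]
travel units [ 0.008 -0.059  2.957] rz units -0.021
top [(np.float64(177.53490728957007), array([0.00895422, 0.03545565]), 37), (np.float64(174.43254682749648), array([0.00895955, 0.032717  ]), 37)]
scene [(np.float64(172.34876453710012), array([0.01641387, 0.03235277]), 38), (np.float64(171.66937842996552), array([0.01548891, 0.03218273]), 42)]
```

View pics/r5.png

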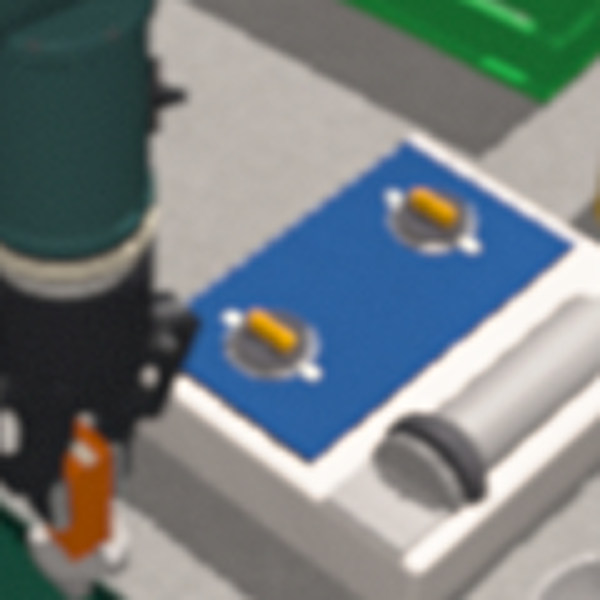

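Both bars, at (435,208) and (270,332), line up with their white marks. Now I'll set the key down.

Request:
{"op": "apply_moves", "data": {
  "fingers": [0, 0, 0, 0, 0, 0, 0, 0, 0],
  "travel": [
    [0, -0.05, 0.4],
    [0, 0, 0.6],
    [0, 0, 0.6],
    [0, 0, 0.6],
    [0, 0, 0.4],
    [0, 0, 0.2],
    [0, 0, 0.1],
    [0, 0, 0.04],
    [0, 0, 0]
  ],
  "rotation": [
    [0, 0, 0],
    [0, 0, 0],
    [0, 0, 0],
    [0, 0, 0],
    [0, 0, 0],
    [0, 0, 0],
    [0, 0, 0],
    [0, 0, 0],
    [0, 0, 0]
  ]
}}

```text
time: 17.55
tool_pos: [0.5852, -0.0996, 0.0568]
tcp_rot: [3.126, -0.311, 0.003]
wrist_force: [0.4, 0.1, -1.1]
width: 0.299
grip_force: 60.1
```

Request:
{"op": "apply_moves", "data": {
  "fingers": [0, 0],
  "travel": [
    [0, 0, 0.03],
    [0, 0, 0]
  ],
  "rotation": [
    [0, 0, 0],
    [0, 0, 0]
  ]
}}

```text
time: 17.75
tool_pos: [0.5852, -0.0998, 0.0554]
tcp_rot: [3.126, -0.311, 0.003]
wrist_force: [0.8, 0.3, -1.0]
width: 0.296
grip_force: 60.3
```

Request:
{"op": "apply_moves", "data": {
  "fingers": [0, 0, 0.5, 0.7, 1, 1, 1],
  "travel": [
    [0, 0, 0.02],
    [0, 0, 0],
    [0, 0, 0],
    [0, 0, 0],
    [0, 0, 0],
    [0, 0, 0],
    [0, 0, 0]
  ],
  "rotation": [
    [0, 0, 0],
    [0, 0, 0],
    [0, 0, 0],
    [0, 0, 0],
    [0, 0, 0],
    [0, 0, 0],
    [0, 0, 0]
  ]
}}

```text
time: 18.45
tool_pos: [0.5842, -0.0996, 0.0531]
tcp_rot: [-3.126, 0.311, 0.0]
wrist_force: [0.3, 0.5, -0.2]
width: 0.996
grip_force: 0.0
```

Request:
{"op": "apply_moves", "data": {
  "fingers": [1, 1, 1, 1, 1, 1, 1, 1, 1, 1, 1, 1],
  "travel": [
    [0, 0, -0.2],
    [0, 0, -0.4],
    [0, 0, -0.6],
    [0, 0, -0.7],
    [0, 0, -0.7],
    [0, 0, -0.4],
    [-0.6, 0, 0],
    [-0.6, 0, 0],
    [-0.6, 0, 0],
    [0, 0, 0],
    [0, 0, 0],
    [0, 0, 0]
  ],
  "rotation": [
    [0, 0, 0],
    [0, 0, 0],
    [0, 0, 0],
    [0, 0, 0],
    [0, 0, 0],
    [0, 0, 0],
    [0, 0, 0],
    [0, 0, 0],
    [0, 0, 0],
    [0, 0, 0],
    [0, 0, 0],
    [0, 0, 0]
  ]
}}

```text
time: 19.65
tool_pos: [0.4972, -0.0821, 0.2041]
tcp_rot: [3.126, -0.311, 0.003]
wrist_force: [0.0, 0.2, 0.3]
width: 1.0
grip_force: 0.0
```

```bash
python3 - <<'E'
from h import *
to((.585,-.1,.0553))
c=read_camera("scene");u=proj(c,(.585,-.1,.05)).astype(int)
save({"image":cv2.resize(c["image"][u[1]-60:u[1]+60,u[0]-70:u[0]+70],(700,600),interpolation=cv2.INTER_CUBIC)},"r6.png")
E
```

```text
t 19.65 pos [ 0.4972 -0.0821  0.2041] yaw -11.37 tilt [ 0.0019 -0.0004] w 1.0 grip 0.0 F [0.  0.2 0.3]
travel units [1.786 0.004 2.98 ] rz units None
```

View pics/r6.png

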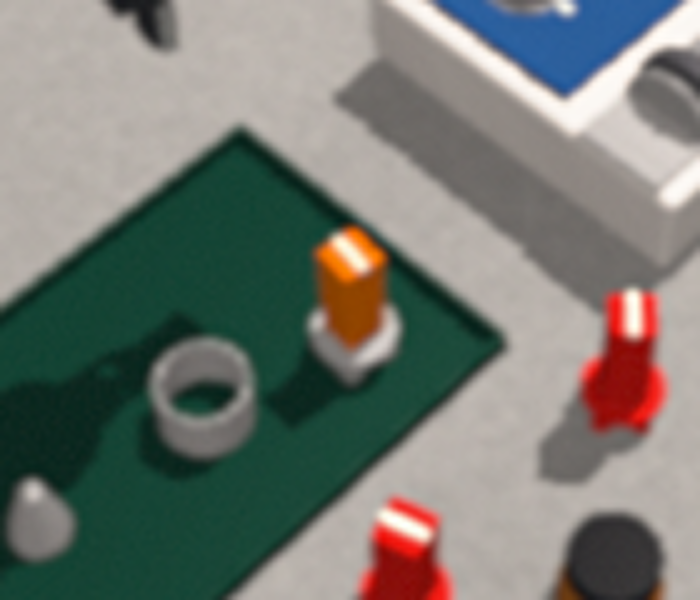

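The key stands upright on the tray at (350,310), released, with the cutter and nozzle undisturbed.

```bash
python3 -c "
from workcell import *
print(finish_job())"
```

```text
the job is handed in; nothing more can be done
None
```

I turned both cover locks clockwise until the bars lined up with their white marks, stood the key upright on the green tray again, and handed the job in at about 20 s of the 61 s allowed; no verdict came back.

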